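# Sift the hex nuts out of the brass fittings on the hand shaker

### The arm

A 6-joint arm with a two-finger parallel gripper is mounted at the origin on a cart in front of the work surface, level with it; the furniture and walls round the work are solid. World frame = base frame: x ahead of the robot, y to its left, z up, the work surface at z = 0. Lengths are in m, angles in rad, forces in N, time in s.
With the tool pointing down it reaches from about 0.375 to 0.975 m from the base axis. Payload 3.8 kg.
Tool frame: the origin (TCP) lies on the centre line of the jaws, within the pads' length; the fingertips stand 8 mm ahead of it and the grasp point (between the pads) lies 11 mm behind it; z points along the fingers, y is the line along which they close (so a half turn about z gives the same grasp; the last joint's range is limited). The gripper opens to 85 mm and grips with 20 to 120 N. Pads are 22 mm wide; open, the fingers measure 114 mm over their backs; the gripper's body (76 mm by 85 mm) begins 54 mm behind the grasp point. The pads swing forward as they close: fully open they stand 13 mm farther back than shut.
Start: joints at [-1.26, 0.264, 1.604, -0, 1.274, -0.037], TCP at [0.23, -0.635, 0.239] pointing down, gripper open.
Joint ranges: [-2.63, 2.63], [-0.94, 2.18], [0.31, 2.57], [-1.31, 4.45], [0, 2.66], [-2.55, 2.55]. Speed limits (rad/s): [2.57, 2.57, 3.14, 3.14, 3.14, 3.14].

### API

Orientations are given as a rotation vector (axis times angle).
In Python, from workcell import robot, viewer gives the robot as it stands. The module is installed in compiled form; this text tells all that it offers.
- The arm moves only by the tool send_rows, never from a script. Its argument "steps" is a list of rows, each an object with "linear": the shift along the world's x, y, z in mm, a list of three; "roll": the turn about the world's z in rad. In form: [{"linear": [tx, ty, tz], "roll": roll}, ...]. A call has 1 to 20 rows; each row shifts and turns the commanded pose from where the row before left it; what a row does not reach is not made up. A row lasts 1/10 s, in which the tool goes at most 50 mm and 8.59 degrees, less where a joint would pass 70% of its speed; a pose out of reach is approached as far as the arm can. A call with a gripper value outside its range is refused whole. "grip" is the finger opening in mm, from 0 to 85.4, set as the call begins (left out, the last holds). The fingers move at their own pace and stop on an object; "force" is the grip in N (left out, the last holds). Time passes only in rows, so rows that do not move let the fingers close. It gives the time, the measured TCP pose, the force, the opening and the grip force at its end, in the units of the state.
- robot.sense(): the state, without advancing time (a new reading comes with each control period).
- viewer.read_camera(name): name is "side" or "top"; returns a dict with "image" (420x560x3 uint8, red, green, blue), "fov_y" (degrees; the focal length in pixels is half the picture's height over the tangent of half this angle, whatever the lens; pixels are square), "cx", "cy" (the principal point, pixels), "eye" and "rotation" of the camera in the world. Camera axes: x right, y up, looking along -z (the intrinsics and any distortion apply to the point x, -y, -z); pixel columns grow to the right and rows downward; lengths in m; the calibration is good to about 2 mm. A picture is of the moment at which its call begins. There is no depth.
- robot.sign_off(): hands the job in; it is judged then, once.
The state is a dict: "time_s": time; "q": joint angles; "joint_vel": joint speeds; "joint_torque": joint torques, N m; "position": TCP position; "tool_rot": TCP orientation; "contact_force": force on the tool from outside, world axes, zero at the start; "ft_torque": the same for the moment, N m; "gripper_width": finger opening in m; "grip_force": force on a finger pad.
Only numpy, scipy, OpenCV 4.12 (cv2) and the standard library are available. Lean on these libraries where they do the work, as an engineer would, in place of code of your own. Each camera call takes 0.05 s, during which the arm holds its last target. There are 200 camera calls.

### The job

Five steel nuts are mixed with the two brass nipples in the hand sieve on the rubber mat: lift it by its wooden grip, set it level on the ledges of the blue catch tray and, letting it ride lightly on them without bearing down, slide it to the left rubber buffer and then shake it in full strokes from buffer to buffer, touching each one gently at least twice, until every nut has dropped through. Then put the sieve back on the middle of the mat with both nipples still in it and let go. Leave the tape measure and the spanner alone.

Things in the scene. Friction and masses are not known exactly. Their poses are not given: they have to be found in the camera images.
- sieve_grip (a point): Middle of the sieve's wooden grip, 88 mm above the sieve's underside, on the sieve's axes: a rounded bar of light wood 100 mm long (along x), 18 mm wide (along y) and 24 mm high, held up on wire straps and free on both sides: pinch it across its width from above. While the fingers hold the sieve no pose of it is given.
- sieve: Open aluminium box with a punched floor, 118 mm (x) by 140 mm (y), walls 45 mm high, 0.3 to 0.5 kg; origin in the middle of its underside, z up. Floor top 8 mm up; a blank middle strip (|y| < 19 mm), on each side of it two staggered columns of 19 mm square holes. The parts slide on it when it is shaken briskly along y. Two plastic runners under the edges along y carry it.
- tray: Blue steel catch tray screwed to the bench; origin mid underside, z up, long way along y, +y = its left end. Inside 236 mm (y) by 124 mm (x), floor 6 mm up. White ledges along both long walls, tops 42 mm up: the sieve stands on them (x along x, either way round) with 3 mm of play each side in x and slides along y. Borne down on while shaken, it chatters. Flared lips, top at 70 mm, lead it in.
- left_end: Left end plate of the tray; origin at the foot of its inner face (tray y = +118 mm), axes as the tray. On its inside a thumb screw carries a round rubber buffer, 62 mm up, that stops the sieve. Its face stands 10.5 to 34.5 mm in from the plate: the setting is not reported and must be felt. Rubber: 2 N per mm for 3 mm, then hard. A sieve at tray y = 0 clears both buffers.
- right_end: Right end plate of the tray (tray y = -118 mm), mirror image of the left one, with its own buffer, set independently of the left.
- mat: Black rubber mat on the table, 165 mm (x) by 185 mm (y) and 3 mm thick, fixed; origin in the middle of its underside. The sieve stands on it at the start.
- nut1: Steel hex nut, 13 mm across flats and 7 mm thick, about 12 g; origin in the middle of its underside. At the start it lies on the sieve's blank middle strip.
- nut2: Steel hex nut like nut1.
- nut3: Steel hex nut like nut1.
- nut4: Steel hex nut like nut1.
- nut5: Steel hex nut like nut1.
- nipple1: Brass double nipple with a hexagon in the middle, 47 mm long and 22 to 25 mm thick, about 70 g: too thick for the holes. Origin in the middle of its underside as it lay at the start.
- nipple2: Brass double nipple with a hexagon in the middle, 47 mm long and 22 to 25 mm thick, about 70 g: too thick for the holes. Origin in the middle of its underside as it lay at the start.
- tape_measure: Yellow steel tape measure, 128 mm long, 60 mm high; a bystander. Origin in the middle of its underside.
- adj_spanner: Chromed adjustable spanner lying flat, 183 mm; a bystander. Origin in the middle of its underside.

How it is judged:
By the outcome, as a careful person would: the job done as asked, in the order asked, and still so for the second after the job is handed in, with the robot touching nothing.
It also fails if it takes over 72 s, if anything falls off the work surface, if the arm or the gripper's body presses on something with over 40 N, if the wrist force passes 120 N, or if a joint passes its speed limit or range.

## Working session

There is one attempt and no reset: what is moved stays moved. The work goes in short steps, Python scripts to look and compute and a tool call to move; the robot and the scene stay as the last step left them, time stands still between calls to the robot, and variables do not carry over. Pictures are saved under pics/ and viewed, at most 10 in all, crops included, and the job is handed in when it is done.

Besides the shell and the picture viewer there is one more tool, called as name([rows], argument=value, ...), one row to a line, values as JSON. send_rows: Moves the arm, as the interface text tells. Its arguments: {"type":"object","properties":{"steps":{"type":"array"},"grip":{"type":"number"},"force":{"type":"number"}},"required":["steps"]}

```bash
mkdir -p pics; cat > h.py <<'E'
import numpy as np,cv2
from workcell import robot,viewer
def cam(n):
    c=viewer.read_camera(n); return c
def save(c,name): cv2.imwrite('pics/'+name,cv2.cvtColor(c['image'],cv2.COLOR_RGB2BGR))
def ray(c,u,v):
    f=c['image'].shape[0]/2/np.tan(np.radians(c['fov_y'])/2)
    d=np.array([(u-c['cx'])/f,-(v-c['cy'])/f,-1.]); return np.array(c['eye']),np.array(c['rotation'])@d
def onz(c,u,v,z):
    e,d=ray(c,u,v); return e+d*(z-e[2])/d[2]
def proj(c,p):
    f=c['image'].shape[0]/2/np.tan(np.radians(c['fov_y'])/2)
    q=np.array(c['rotation']).T@(np.array(p)-c['eye']); return c['cx']+f*q[0]/-q[2],c['cy']-f*q[1]/-q[2]
E
python3 - <<'E'
from h import *
for n in('top','side'):
    c=cam(n);save(c,n+'1.png');print(n,{k:v for k,v in c.items() if k!='image'})
    import pickle;pickle.dump(c,open(n+'1.pkl','wb'))
print(robot.sense())
E
```

```text
top {'fov_y': 54.967959400307656, 'cx': 272.973213514421, 'cy': 209.08328823489487, 'eye': array([0.37197279, 0.01495   , 1.17295707]), 'rotation': array([ 0.07619951, -0.10791565, -1.59514246])}
side {'fov_y': 47.467246773559545, 'cx': 277.4314143193047, 'cy': 208.53654403792015, 'eye': array([ 0.31678737, -1.18808124,  1.10516447]), 'rotation': array([ 0.85285929, -0.06195063, -0.1529393 ])}
{'time_s': 0.1, 'q': array([-1.25990919e+00,  2.64663312e-01,  1.60522176e+00, -2.67359746e-05,
        1.27371822e+00, -3.68820892e-02]), 'joint_vel': array([-0.00154486, -0.00121706, -0.00248141,  0.00081189, -0.00027205,
       -0.00044021]), 'joint_torque': array([-3.62463097e-04, -5.16705894e+01, -3.68590200e+01, -1.05756787e-04,
        6.26549489e-03,  1.24623714e-06]), 'position': array([ 0.22984619, -0.63398007,  0.23810476]), 'tool_rot': array([-3.09225734e+00, -5.43194065e-01,  4.70813672e-04]), 'contact_force': array([ 0.78885771, -0.1699908 ,  0.18911718]), 'ft_torque': array([-0.0036491 , -0.0261703 , -0.01544678]), 'grip_force': 0.0, 'gripper_width': 0.085150660859857}
```

View pics/top1.png

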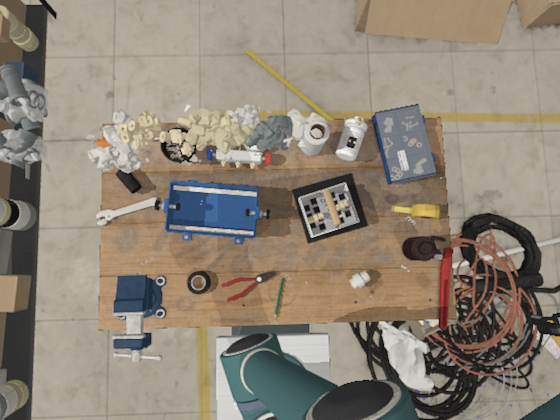

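View pics/side1.png

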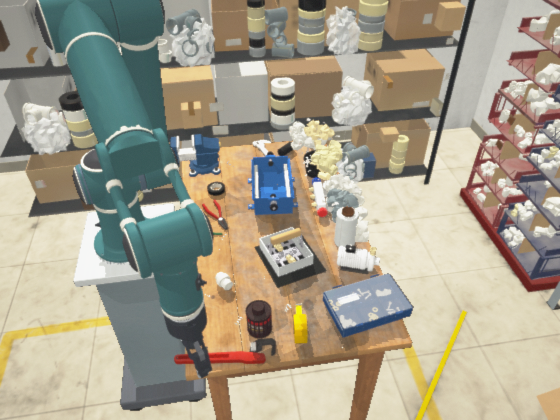

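The top view shows the tray at about (212,209), the sieve on the mat at about (330,208) turned some 15°, the spanner at (127,212) and the tape at (420,211). The side view shows the grip at about (285,237).

```bash
sed -i "s/c=viewer.read_camera(n); return c/c=viewer.read_camera(n); c['rotation']=cv2.Rodrigues(np.array(c['rotation']))[0]; return c/" h.py
python3 - <<'E'
from h import *
a=cam('top');b=cam('side')
import pickle;pickle.dump((a,b),open('c1.pkl','wb'))
A=a['image'][165:255,150:380][:,:,::-1];A=cv2.resize(A,None,fx=3.45,fy=3.45,interpolation=cv2.INTER_CUBIC)
B=b['image'][145:295,225:345][:,:,::-1];B=cv2.resize(B,None,fx=1.9,fy=1.9,interpolation=cv2.INTER_CUBIC)
B=cv2.resize(b['image'][220:290,245:335][:,:,::-1],None,fx=4,fy=4,interpolation=cv2.INTER_CUBIC)
B2=cv2.resize(b['image'][150:220,240:310][:,:,::-1],None,fx=4,fy=4,interpolation=cv2.INTER_CUBIC)
im=np.zeros((600,800,3),np.uint8);im[:A.shape[0],:A.shape[1]]=A[:, :800];y=A.shape[0]
im[y:y+280,:B.shape[1]]=B[:600-y];im[y:y+280,400:680]=B2[:600-y]
cv2.imwrite('pics/crop1.png',im);print(A.shape)
# mat mask in top
hsv=cv2.cvtColor(a['image'],cv2.COLOR_RGB2HSV)
roi=np.zeros(hsv.shape[:2],np.uint8);roi[165:250,280:380]=1
m=((hsv[...,2]<60)*roi).astype(np.uint8)
cs,_=cv2.findContours(m,cv2.RETR_EXTERNAL,cv2.CHAIN_APPROX_NONE);k=max(cs,key=cv2.contourArea)
P=np.array([onz(a,u,v,.003)[:2] for u,v in k[:,0]],np.float32);r=cv2.minAreaRect(P);print('mat',r)
# grip wood: in top at z=.1 (sieve on mat 3mm; grip top .003+.1)
hb=((hsv[...,0]>10)&(hsv[...,0]<25)&(hsv[...,1]>60)&(hsv[...,2]>140)).astype(np.uint8)
roi[:]=0
cv2.fillConvexPoly(roi,cv2.convexHull(k),1); hb*=cv2.erode(roi,np.ones((5,5)))
cs,_=cv2.findContours(hb,cv2.RETR_EXTERNAL,cv2.CHAIN_APPROX_NONE);g=max(cs,key=cv2.contourArea)
P=np.array([onz(a,u,v,.098)[:2] for u,v in g[:,0]],np.float32);print('grip',cv2.minAreaRect(P),len(g))
# tray blue
roi[:]=0;roi[170:245,155:275]=1
m=((hsv[...,0]>95)&(hsv[...,0]<125)&(hsv[...,1]>130)*(roi>0)).astype(np.uint8)
cs,_=cv2.findContours(m*roi,cv2.RETR_EXTERNAL,cv2.CHAIN_APPROX_NONE);k=max(cs,key=cv2.contourArea)
P=np.array([onz(a,u,v,.070)[:2] for u,v in k[:,0]],np.float32);print('tray',cv2.minAreaRect(P))
print(a['rotation'][:,2],b['rotation'][:,2])
E
```

```text
(310, 794, 3)
mat ((0.5098276734352112, -0.1761702299118042), (0.16202755272388458, 0.1836579293012619), 14.685322761535645)
grip ((0.49937301874160767, -0.16522863507270813), (0.07929620146751404, 0.07108938694000244), 57.096866607666016) 119
tray ((0.4988798499107361, 0.160187229514122), (0.25998732447624207, 0.16156435012817383), 84.06486511230469)
[-0.11625018  0.02160873  0.99298487] [-0.1156666  -0.74512656  0.6568163 ]
```

View pics/crop1.png

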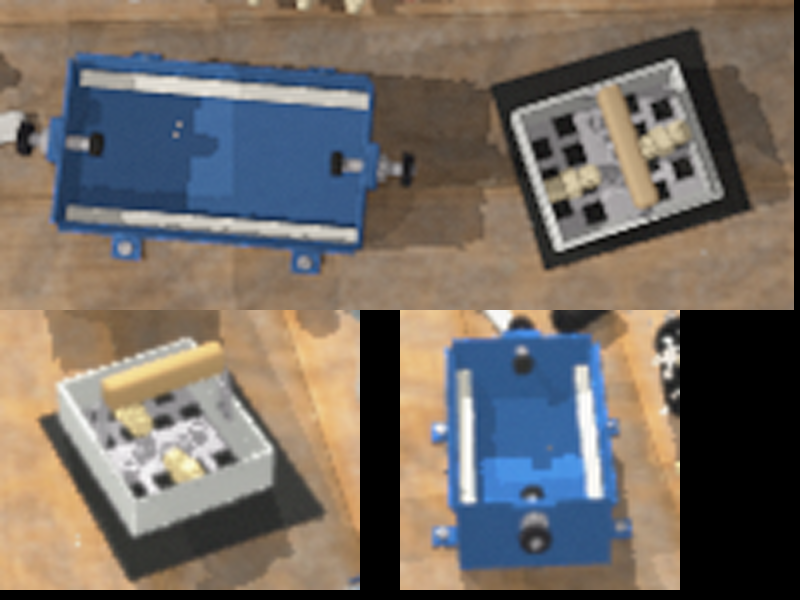

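```bash
python3 - <<'E'
from h import *
import pickle
a,b=pickle.load(open('c1.pkl','rb'))
for u,v in((612,86),(644,205)):print('grip end top',onz(a,150+u/3.452,165+v/3.444,.103))
for u,v in((105,387),(221,353)):print('grip end side',onz(b,245+u/4,220+(v-310)/4,.091))
hsv=cv2.cvtColor(a['image'],cv2.COLOR_RGB2HSV)
# grip by lightness/wood mask per hue
s=hsv.astype(int)
px=lambda u,v:hsv[int(165+v/3.444),int(150+u/3.452)]
print(px(612,110),px(630,160),px(672,133),px(570,185),px(515,120))
# ledges
m=((s[...,1]<60)&(s[...,2]>150)).astype(np.uint8);r=np.zeros_like(m);r[180:240,170:262]=1;m*=r
n,l,st,ce=cv2.connectedComponentsWithStats(m)
for i in range(1,n):
    if st[i,4]>60:
        v,u=np.where(l==i);P=np.array([onz(a,x,y,.042)[:2] for x,y in zip(u,v)],np.float32)
        print('ledge',st[i,4],cv2.minAreaRect(P),P.mean(0),cv2.fitLine(P,cv2.DIST_L2,0,.01,.01).ravel())
# sieve rim
k=np.array([[512,112],[677,62],[722,196],[555,250]])
C=np.array([onz(a,150+u/3.452,165+v/3.444,.048)[:2] for u,v in k]);print(C,C.mean(0),[np.degrees(np.arctan2(*(C[(i+1)%4]-C[i])[::-1])) for i in range(4)],[np.linalg.norm(C[(i+1)%4]-C[i]) for i in range(4)])
# tray rim corners z=.07, and buffer knob faces
for u,v in((78,55),(373,75),(357,250),(55,228)):print('tray c',onz(a,150+u/3.452,165+v/3.444,.07))
for u,v in((103,146),(331,163)):print('buffer',onz(a,150+u/3.452,165+v/3.444,.062))
for u,v in((520,375),(533,487)):print('buffer side',onz(b,240+(u-400)/4,150+(v-310)/4,.062))
E
```

```text
grip end top [ 0.54530193 -0.15589561  0.103     ]
grip end top [ 0.45152906 -0.17662986  0.103     ]
grip end side [ 0.45461593 -0.17344715  0.091     ]
grip end side [ 0.54788368 -0.15165773  0.091     ]
[ 18  85 188] [ 18  84 195] [ 21  58 201] [ 21  56 215] [ 30   6 206]
ledge 385 ((0.5612530708312988, 0.1527046263217926), (0.2333359569311142, 0.013906100764870644), 83.87266540527344) [0.5608206 0.1492828] [0.10472475 0.99450123 0.5608207  0.14928277]
ledge 242 ((0.4493938088417053, 0.14272505044937134), (0.19099119305610657, 0.010340693406760693), 83.96991729736328) [0.44965237 0.14306213] [0.1061071  0.9943547  0.44965228 0.1430621 ]
[[ 0.53467625 -0.08187989]
 [ 0.57291109 -0.21910282]
 [ 0.46131053 -0.25041981]
 [ 0.4210081  -0.11271734]] [ 0.49747649 -0.16602996] [np.float64(-74.43040665715732), np.float64(-164.32498809707957), np.float64(106.3135731516812), np.float64(15.178637694127046)] [np.float64(0.14245011321565748), np.float64(0.11591134661699302), np.float64(0.14347911428364987), np.float64(0.11777690143860224)]
tray c [0.5862465  0.26593764 0.07      ]
tray c [0.56427961 0.03052701 0.07      ]
tray c [0.42421847 0.0464056  0.07      ]
tray c [0.44789772 0.28377921 0.07      ]
buffer [0.5132381  0.24775197 0.062     ]
buffer [0.49489585 0.06591784 0.062     ]
buffer side [0.51131114 0.23522579 0.062     ]
buffer side [0.49821818 0.0716904  0.062     ]
```

send_rows([
  {"linear": [10,17,0],"roll": -0.01},
  {"linear": [19,33,0],"roll": -0.01},
  {"linear": [20,35,0],"roll": -0.01},
  {"linear": [20,35,0],"roll": -0.01},
  {"linear": [20,35,0],"roll": -0.01},
  {"linear": [20,35,0],"roll": -0.01},
  {"linear": [20,35,0],"roll": -0.01},
  {"linear": [20,35,0],"roll": -0.01},
  {"linear": [20,35,0],"roll": -0.01},
  {"linear": [20,35,0],"roll": 0},
  {"linear": [20,35,0],"roll": 0},
  {"linear": [20,35,0],"roll": 0},
  {"linear": [20,35,-10],"roll": 0},
  {"linear": [10,17,-20],"roll": 0},
  {"linear": [10,17,-20],"roll": 0},
  {"linear": [0,0,-20],"roll": 0},
  {"linear": [0,0,0],"roll": 0},
], grip=60, force=60)

```text
time_s: 1.9
position: [0.4968, -0.1639, 0.1659]
tool_rot: [-3.112, -0.406, 0.009]
contact_force: [0.2, 0.9, -0.8]
gripper_width: 0.0606
grip_force: 0.0
```

send_rows([
  {"linear": [2,-1,-20],"roll": 0},
  {"linear": [0,0,-20],"roll": 0},
  {"linear": [0,0,-20],"roll": 0},
  {"linear": [0,0,-15],"roll": 0},
  {"linear": [0,0,-10],"roll": 0},
  {"linear": [0,0,-3],"roll": 0},
  {"linear": [0,0,0],"roll": 0},
])

```text
time_s: 2.6
position: [0.5011, -0.1668, 0.0814]
tool_rot: [-3.116, -0.404, 0.0]
contact_force: [1.1, 0.3, 0.2]
gripper_width: 0.0598
grip_force: 0.0
```

```bash
python3 - <<'E'
from h import *
a=cam('top');b=cam('side')
A=cv2.resize(a['image'][160:255,270:390][:,:,::-1],None,fx=3.3,fy=3.3,interpolation=cv2.INTER_CUBIC)
B=cv2.resize(b['image'][200:295,235:345][:,:,::-1],None,fx=3.3,fy=3.3,interpolation=cv2.INTER_CUBIC)
cv2.imwrite('pics/c2.png',np.hstack([A,B]));print(robot.sense()['position'],robot.sense()['contact_force'])
E
```

```text
[ 0.50178083 -0.16691879  0.08217148] [ 0.02913527 -1.18768445  0.80706697]
```

View pics/c2.png

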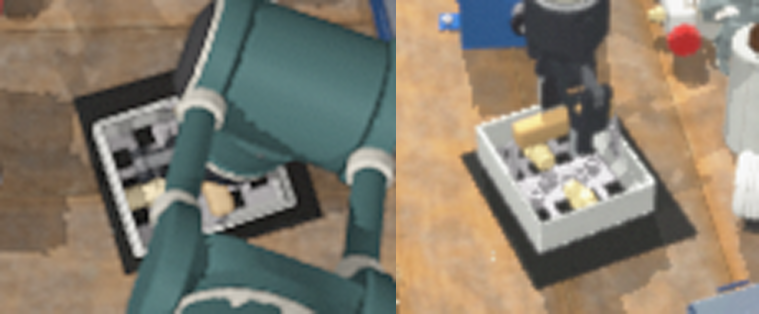

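The fingers straddle the grip bar (side crop about (575,115)), with the body clear of the rim. I'm closing now.

send_rows([
  {"linear": [-2,1,-3],"roll": 0},
  {"linear": [0,0,0],"roll": 0},
])

```text
time_s: 2.9
position: [0.4989, -0.1655, 0.0785]
tool_rot: [3.115, 0.404, 0.0]
contact_force: [-1.1, 0.6, -0.1]
gripper_width: 0.06
grip_force: 0.0
```

send_rows([
  {"linear": [0,0,0],"roll": 0},
  {"linear": [0,0,0],"roll": 0},
  {"linear": [0,0,0],"roll": 0},
  {"linear": [0,0,0],"roll": 0},
  {"linear": [0,0,0],"roll": 0},
  {"linear": [0,0,0],"roll": 0},
  {"linear": [0,0,0],"roll": 0},
  {"linear": [0,0,0],"roll": 0},
], grip=10, force=70)

```text
time_s: 3.7
position: [0.4996, -0.1659, 0.0788]
tool_rot: [3.115, 0.404, 0.002]
contact_force: [-0.5, -0.7, 4.4]
gripper_width: 0.0171
grip_force: 70.0
```

send_rows([
  {"linear": [0,0,5],"roll": 0},
  {"linear": [0,0,5],"roll": 0},
  {"linear": [0,0,10],"roll": 0},
  {"linear": [0,0,10],"roll": 0},
  {"linear": [0,0,10],"roll": 0},
  {"linear": [0,0,0],"roll": 0},
  {"linear": [0,0,0],"roll": 0},
])

```text
time_s: 4.4
position: [0.4995, -0.1657, 0.119]
tool_rot: [3.115, 0.404, 0.002]
contact_force: [0.0, 0.2, -5.7]
gripper_width: 0.0169
grip_force: 68.6
```

send_rows([
  {"linear": [0,4,2],"roll": -0.005},
  {"linear": [0,8,4],"roll": -0.01},
  {"linear": [0,12,5],"roll": -0.02},
  {"linear": [0,16,6],"roll": -0.025},
  {"linear": [1,20,6],"roll": -0.03},
  {"linear": [1,24,6],"roll": -0.03},
  {"linear": [1,28,5],"roll": -0.03},
  {"linear": [1,28,4],"roll": -0.03},
  {"linear": [1,28,3],"roll": -0.03},
  {"linear": [1,28,0],"roll": -0.03},
  {"linear": [1,28,0],"roll": -0.03},
  {"linear": [0,27,0],"roll": -0.03},
  {"linear": [0,24,0],"roll": -0.025},
  {"linear": [0,18,0],"roll": -0.02},
  {"linear": [0,12,0],"roll": -0.01},
  {"linear": [0,8,0],"roll": -0.008},
  {"linear": [0,6,0],"roll": 0},
  {"linear": [0,4,0],"roll": 0},
  {"linear": [0,0,0],"roll": 0},
  {"linear": [0,0,0],"roll": 0},
])

```text
time_s: 6.4
position: [0.506, 0.157, 0.1592]
tool_rot: [3.137, -0.166, -0.0]
contact_force: [-0.7, 0.3, -5.1]
gripper_width: 0.017
grip_force: 68.6
```

```bash
python3 - <<'E'
from h import *
import pickle
a=cam('top');b=cam('side');pickle.dump((a,b),open('c3.pkl','wb'))
A=cv2.resize(a['image'][160:255,150:270][:,:,::-1],None,fx=3.3,fy=3.3,interpolation=cv2.INTER_CUBIC)
B=cv2.resize(b['image'][125:220,215:325][:,:,::-1],None,fx=3.3,fy=3.3,interpolation=cv2.INTER_CUBIC)
cv2.imwrite('pics/c3.png',np.hstack([A,B]));s=robot.sense();print(s['position'],s['tool_rot'],s['contact_force'],s['ft_torque'])
E
```

```text
[0.50607653 0.15692793 0.15926462] [ 3.13698918e+00 -1.66091180e-01 -1.26021023e-04] [-0.15220964  0.21924199 -5.7429997 ] [-0.00956531 -0.00757799  0.03486708]
```

View pics/c3.png

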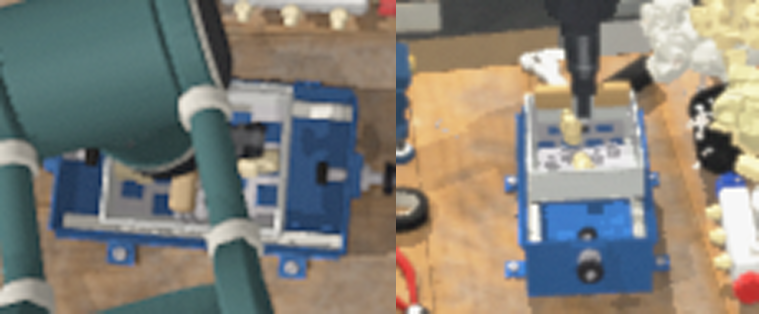

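Sieve hovers level over the tray, aligned with it in yaw: its right wall sits at crop column ≈290 in the top view, with both nipples still inside. Next I'm lowering it gently.

send_rows([
  {"linear": [0,0,-4],"roll": 0},
  {"linear": [0,0,-6],"roll": 0},
  {"linear": [0,0,-6],"roll": 0},
  {"linear": [0,0,-6],"roll": 0},
  {"linear": [0,0,-6],"roll": 0},
  {"linear": [0,0,-3],"roll": 0},
  {"linear": [0,0,-2],"roll": 0},
  {"linear": [0,0,-1],"roll": 0},
  {"linear": [0,0,0],"roll": 0},
])

```text
time_s: 7.4
position: [0.5061, 0.1575, 0.1253]
tool_rot: [-3.137, 0.165, -0.0]
contact_force: [-0.4, 0.6, -6.2]
gripper_width: 0.0171
grip_force: 68.6
```

send_rows([
  {"linear": [0,0,-2],"roll": 0},
  {"linear": [0,0,-2],"roll": 0},
  {"linear": [0,0,-1],"roll": 0},
  {"linear": [0,0,-1],"roll": 0},
  {"linear": [0,0,0],"roll": 0},
  {"linear": [0,0,0],"roll": 0},
])

```text
time_s: 8.0
position: [0.5061, 0.1574, 0.1193]
tool_rot: [3.137, -0.165, -0.0]
contact_force: [-0.8, 0.2, -6.0]
gripper_width: 0.017
grip_force: 68.7
```

send_rows([
  {"linear": [0,0,-0.5],"roll": 0},
  {"linear": [0,0,-0.5],"roll": 0},
  {"linear": [0,0,0],"roll": 0},
  {"linear": [0,0,0],"roll": 0},
])

```text
time_s: 8.4
position: [0.506, 0.1574, 0.1183]
tool_rot: [3.137, -0.165, -0.0]
contact_force: [-0.6, 0.2, -6.6]
gripper_width: 0.017
grip_force: 68.5
```

send_rows([
  {"linear": [0,0,-0.5],"roll": 0},
  {"linear": [0,0,0],"roll": 0},
  {"linear": [0,0,0],"roll": 0},
])

```text
time_s: 8.7
position: [0.5061, 0.1574, 0.1179]
tool_rot: [-3.137, 0.165, -0.0]
contact_force: [0.1, 0.0, -6.0]
gripper_width: 0.0172
grip_force: 68.7
```

send_rows([
  {"linear": [0,0,-0.4],"roll": 0},
  {"linear": [0,0,0],"roll": 0},
  {"linear": [0,0,0],"roll": 0},
])

```text
time_s: 9.0
position: [0.5064, 0.1575, 0.1178]
tool_rot: [-3.137, 0.165, -0.001]
contact_force: [-0.9, -0.3, -1.5]
gripper_width: 0.0173
grip_force: 69.1
```

send_rows([
  {"linear": [0.2,2,0.1],"roll": 0},
  {"linear": [0.3,3,0],"roll": 0},
  {"linear": [0.3,3,0],"roll": 0},
  {"linear": [0.2,2,0],"roll": 0},
  {"linear": [0,0,0],"roll": 0},
])

```text
time_s: 9.5
position: [0.5074, 0.1681, 0.1178]
tool_rot: [-3.137, 0.165, -0.001]
contact_force: [-0.1, 0.9, -0.2]
gripper_width: 0.0171
grip_force: 69.3
```

send_rows([
  {"linear": [0.2,2,0],"roll": 0},
  {"linear": [0.2,2,0],"roll": 0},
  {"linear": [0,0,0],"roll": 0},
])

```text
time_s: 9.8
position: [0.5078, 0.1718, 0.1178]
tool_rot: [-3.137, 0.165, -0.001]
contact_force: [0.7, 0.6, 0.9]
gripper_width: 0.0167
grip_force: 69.5
```

send_rows([
  {"linear": [0.1,1,0.3],"roll": 0},
  {"linear": [0.1,1,0],"roll": 0},
  {"linear": [0,0,0],"roll": 0},
])

```text
time_s: 10.1
position: [0.5077, 0.1735, 0.1178]
tool_rot: [-3.137, 0.165, -0.0]
contact_force: [0.2, -0.1, -0.0]
gripper_width: 0.017
grip_force: 69.4
```

send_rows([
  {"linear": [0.1,1,0],"roll": 0},
  {"linear": [0.1,1,0],"roll": 0},
  {"linear": [0,0,0],"roll": 0},
])

```text
time_s: 10.4
position: [0.5079, 0.1756, 0.1178]
tool_rot: [-3.137, 0.165, -0.0]
contact_force: [0.6, -0.6, 0.4]
gripper_width: 0.0173
grip_force: 69.5
```

send_rows([
  {"linear": [0.1,1,0],"roll": 0},
  {"linear": [0,0,0],"roll": 0},
])

```text
time_s: 10.6
position: [0.508, 0.1765, 0.1178]
tool_rot: [-3.137, 0.165, -0.0]
contact_force: [-0.0, 0.3, 0.7]
gripper_width: 0.0173
grip_force: 69.5
```

send_rows([
  {"linear": [0.1,1,0],"roll": 0},
  {"linear": [0,0,0],"roll": 0},
])

```text
time_s: 10.8
position: [0.5081, 0.1776, 0.1178]
tool_rot: [-3.137, 0.165, -0.0]
contact_force: [-0.2, 0.0, 0.6]
gripper_width: 0.0172
grip_force: 69.5
```

send_rows([
  {"linear": [0.1,1,0.4],"roll": 0},
  {"linear": [0,0,0],"roll": 0},
])

```text
time_s: 11.0
position: [0.5079, 0.1785, 0.1178]
tool_rot: [3.137, -0.165, -0.001]
contact_force: [0.6, 0.7, -0.9]
gripper_width: 0.017
grip_force: 69.2
```

send_rows([
  {"linear": [0.1,1,0],"roll": 0},
  {"linear": [0,0,0],"roll": 0},
])

```text
time_s: 11.2
position: [0.508, 0.1792, 0.1178]
tool_rot: [3.137, -0.165, -0.001]
contact_force: [-0.9, -0.8, -1.4]
gripper_width: 0.0168
grip_force: 69.1
```

send_rows([
  {"linear": [0.1,1,0],"roll": 0},
  {"linear": [0,0,0],"roll": 0},
])

```text
time_s: 11.4
position: [0.508, 0.18, 0.1178]
tool_rot: [3.136, -0.165, -0.001]
contact_force: [-0.9, -2.6, -2.3]
gripper_width: 0.0171
grip_force: 69.0
```

send_rows([
  {"linear": [0.1,1,0],"roll": 0},
  {"linear": [0,0,0],"roll": 0},
])

```text
time_s: 11.6
position: [0.5081, 0.1809, 0.1179]
tool_rot: [3.136, -0.165, -0.001]
contact_force: [0.3, -4.8, -2.7]
gripper_width: 0.017
grip_force: 69.0
```

send_rows([
  {"linear": [-0.3,-3,0],"roll": 0},
  {"linear": [-0.6,-6,0],"roll": 0},
  {"linear": [-0.7,-7,0],"roll": 0},
  {"linear": [-0.7,-7,0],"roll": 0},
  {"linear": [-0.6,-6,0],"roll": 0},
  {"linear": [-0.4,-4,0],"roll": 0},
  {"linear": [-0.3,-3,0],"roll": 0},
  {"linear": [-0.2,-2,0],"roll": 0},
  {"linear": [0,0,0],"roll": 0},
])

```text
time_s: 12.5
position: [0.5046, 0.1432, 0.1181]
tool_rot: [-3.137, 0.166, 0.0]
contact_force: [-0.0, -0.9, -6.2]
gripper_width: 0.0172
grip_force: 68.6
```

send_rows([
  {"linear": [-0.1,-1,0],"roll": 0},
  {"linear": [-0.1,-1,0],"roll": 0},
  {"linear": [0,0,0],"roll": 0},
])

```text
time_s: 12.8
position: [0.5044, 0.1415, 0.1182]
tool_rot: [-3.137, 0.165, 0.0]
contact_force: [0.5, -0.4, -5.3]
gripper_width: 0.017
grip_force: 68.5
```

send_rows([
  {"linear": [-0.1,-1,0],"roll": 0},
  {"linear": [-0.1,-1,0],"roll": 0},
  {"linear": [0,0,0],"roll": 0},
])

```text
time_s: 13.1
position: [0.5042, 0.1393, 0.1181]
tool_rot: [3.137, -0.165, -0.0]
contact_force: [0.2, 0.3, -5.8]
gripper_width: 0.0171
grip_force: 68.6
```

send_rows([
  {"linear": [-0.1,-1,0],"roll": 0},
  {"linear": [0,0,0],"roll": 0},
])

```text
time_s: 13.3
position: [0.5041, 0.1383, 0.1182]
tool_rot: [3.137, -0.165, -0.0]
contact_force: [-0.1, -0.2, -4.7]
gripper_width: 0.017
grip_force: 68.6
```

send_rows([
  {"linear": [-0.1,-1,-0.3],"roll": 0},
  {"linear": [0,0,0],"roll": 0},
])

```text
time_s: 13.5
position: [0.5041, 0.1373, 0.1179]
tool_rot: [3.137, -0.165, 0.0]
contact_force: [-0.1, -0.1, -6.6]
gripper_width: 0.0171
grip_force: 68.6
```

send_rows([
  {"linear": [-0.1,-1,-0.1],"roll": 0},
  {"linear": [0,0,0],"roll": 0},
])

```text
time_s: 13.7
position: [0.504, 0.1363, 0.1179]
tool_rot: [3.137, -0.165, 0.0]
contact_force: [-0.2, -0.1, -4.3]
gripper_width: 0.0173
grip_force: 68.7
```

send_rows([
  {"linear": [-0.1,-1,0],"roll": 0},
  {"linear": [0,0,0],"roll": 0},
])

```text
time_s: 13.9
position: [0.5039, 0.1353, 0.1179]
tool_rot: [3.137, -0.165, 0.0]
contact_force: [-0.4, 0.5, -4.6]
gripper_width: 0.0168
grip_force: 68.7
```

send_rows([
  {"linear": [-0.1,-1,0],"roll": 0},
  {"linear": [0,0,0],"roll": 0},
])

```text
time_s: 14.1
position: [0.5039, 0.1346, 0.1179]
tool_rot: [-3.137, 0.166, -0.001]
contact_force: [-0.3, 2.2, -4.1]
gripper_width: 0.0169
grip_force: 68.6
```

send_rows([
  {"linear": [2,19,0.1],"roll": 0},
  {"linear": [2,19,0.1],"roll": 0},
  {"linear": [0.6,5.5,0],"roll": 0},
  {"linear": [0.2,2,0],"roll": 0},
  {"linear": [0,0,0],"roll": 0},
])

```text
time_s: 14.6
position: [0.5084, 0.1793, 0.1179]
tool_rot: [3.136, -0.164, -0.0]
contact_force: [1.0, -1.6, -5.3]
gripper_width: 0.0171
grip_force: 68.8
```

send_rows([
  {"linear": [-2,-19,-0.1],"roll": 0},
  {"linear": [-2,-19,-0.1],"roll": 0},
  {"linear": [-0.6,-5.5,0],"roll": 0},
  {"linear": [-0.2,-2,0],"roll": 0},
  {"linear": [0,0,0],"roll": 0},
])

```text
time_s: 15.1
position: [0.5038, 0.1346, 0.118]
tool_rot: [-3.136, 0.167, -0.0]
contact_force: [0.5, 0.8, -4.0]
gripper_width: 0.0166
grip_force: 68.9
```

```bash
python3 - <<'E'
from h import *
b=cam('side');a=cam('top')
B=cv2.resize(b['image'][150:215,245:305][:,:,::-1],None,fx=7,fy=7,interpolation=cv2.INTER_CUBIC)
A=cv2.resize(a['image'][175:245,190:240][:,:,::-1],None,fx=6.5,fy=6.5,interpolation=cv2.INTER_CUBIC)
cv2.imwrite('pics/c4.png',np.hstack([B,A[:455]]))
E
```

```text
(no output)
```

View pics/c4.png

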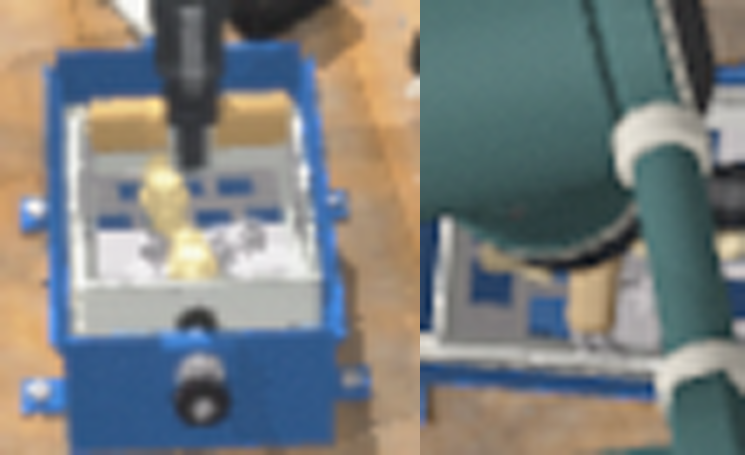

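Three nuts are visible still on the strip (side crop about (155,245), (225,250) and (250,235)), so brisker strokes are needed.

send_rows([
  {"linear": [3.6,34,0.1],"roll": 0},
  {"linear": [1,9.5,0],"roll": 0},
  {"linear": [0.3,3,0],"roll": 0},
  {"linear": [0,0,0],"roll": 0},
  {"linear": [-3.6,-34,-0.1],"roll": 0},
  {"linear": [-1,-9.5,0],"roll": 0},
  {"linear": [-0.3,-3,0],"roll": 0},
  {"linear": [0,0,0],"roll": 0},
  {"linear": [3.6,34,0.1],"roll": 0},
  {"linear": [1,9.5,0],"roll": 0},
  {"linear": [0.3,3,0],"roll": 0},
  {"linear": [0,0,0],"roll": 0},
])

```text
time_s: 16.4
position: [0.5088, 0.1806, 0.1179]
tool_rot: [3.136, -0.163, 0.0]
contact_force: [0.9, -3.7, -1.6]
gripper_width: 0.0169
grip_force: 70.1
```

```bash
cat > look.py <<'E'
from h import *
import sys
b=cam('side')
B=cv2.resize(b['image'][145:215,240:310][:,:,::-1],None,fx=8,fy=8,interpolation=cv2.INTER_CUBIC)
cv2.imwrite('pics/'+sys.argv[1],B)
E
python3 look.py c5.png
```

```text
(no output)
```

View pics/c5.png

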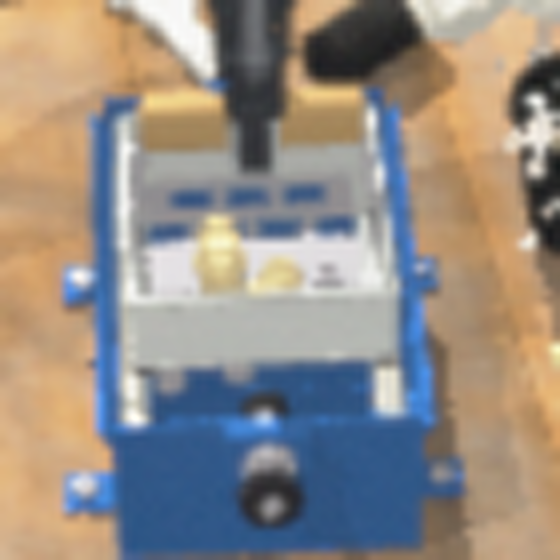

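Two nuts now lie on the tray floor (crop (170,380) and (235,372)), one is still visible in the sieve at (325,275), and both nipples are in. I'll keep shaking.

send_rows([
  {"linear": [-3.6,-34,-0.1],"roll": 0},
  {"linear": [-1,-9.5,0],"roll": 0},
  {"linear": [-0.3,-3,0],"roll": 0},
  {"linear": [0,0,0],"roll": 0},
  {"linear": [3.6,34,0.1],"roll": 0},
  {"linear": [1,9.5,0],"roll": 0},
  {"linear": [0.3,3,0],"roll": 0},
  {"linear": [0,0,0],"roll": 0},
  {"linear": [-3.6,-34,-0.1],"roll": 0},
  {"linear": [-1,-9.5,0],"roll": 0},
  {"linear": [-0.3,-3,0],"roll": 0},
  {"linear": [0,0,0],"roll": 0},
])

```text
time_s: 17.65
position: [0.5037, 0.1345, 0.1179]
tool_rot: [-3.136, 0.168, 0.0]
contact_force: [-0.6, 1.0, -1.7]
gripper_width: 0.0169
grip_force: 70.2
```

send_rows([
  {"linear": [3.6,34,0.1],"roll": 0},
  {"linear": [1,9.5,0],"roll": 0},
  {"linear": [0.3,3,0],"roll": 0},
  {"linear": [0,0,0],"roll": 0},
  {"linear": [-3.6,-34,-0.1],"roll": 0},
  {"linear": [-1,-9.5,0],"roll": 0},
  {"linear": [-0.3,-3,0],"roll": 0},
  {"linear": [0,0,0],"roll": 0},
  {"linear": [3.6,34,0.1],"roll": 0},
  {"linear": [1,9.5,0],"roll": 0},
  {"linear": [0.3,3,0],"roll": 0},
  {"linear": [0,0,0],"roll": 0},
])

```text
time_s: 18.85
position: [0.5087, 0.1806, 0.1178]
tool_rot: [3.136, -0.163, 0.0]
contact_force: [0.3, -4.6, 0.3]
gripper_width: 0.0169
grip_force: 70.3
```

send_rows([
  {"linear": [-3.6,-34,-0.1],"roll": 0},
  {"linear": [-1,-9.5,0],"roll": 0},
  {"linear": [-0.3,-3,0],"roll": 0},
  {"linear": [0,0,0],"roll": 0},
  {"linear": [3.6,34,0.1],"roll": 0},
  {"linear": [1,9.5,0],"roll": 0},
  {"linear": [0.3,3,0],"roll": 0},
  {"linear": [0,0,0],"roll": 0},
  {"linear": [-3.6,-34,-0.1],"roll": 0},
  {"linear": [-1,-9.5,0],"roll": 0},
  {"linear": [-0.3,-3,0],"roll": 0},
  {"linear": [0,0,0],"roll": 0},
])

```text
time_s: 20.05
position: [0.5037, 0.1345, 0.1178]
tool_rot: [-3.136, 0.167, 0.0]
contact_force: [-0.2, 1.6, -1.3]
gripper_width: 0.0172
grip_force: 70.5
```

```bash
cat > look2.py <<'E'
from h import *
import sys
b=cam('side');a=cam('top')
B=cv2.resize(b['image'][145:215,245:305][:,:,::-1],None,fx=7,fy=7,interpolation=cv2.INTER_CUBIC)
A=cv2.resize(a['image'][170:250,160:265][:,:,::-1],None,fx=3.6,fy=3.6,interpolation=cv2.INTER_CUBIC)
im=np.zeros((490,800,3),np.uint8);im[:,:420]=B;im[:A.shape[0],420:420+A.shape[1]]=A
cv2.imwrite('pics/'+sys.argv[1],im)
E
python3 look2.py c6.png
```

```text
(no output)
```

View pics/c6.png

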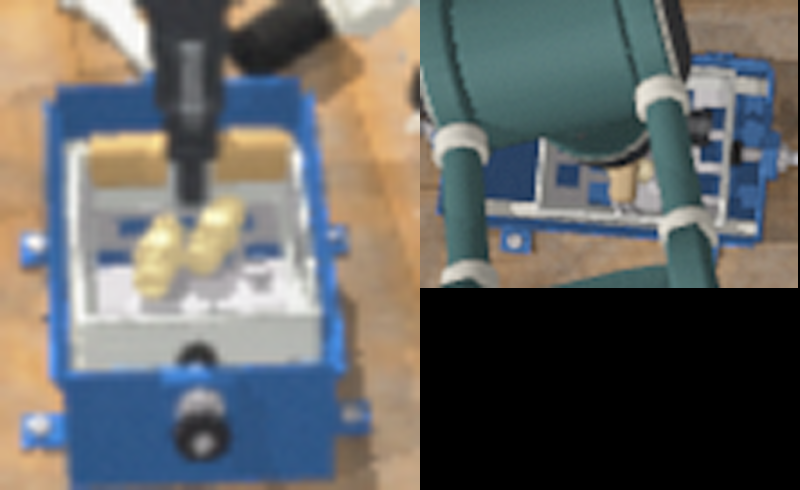

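At least one nut is still on the strip (crop (260,275)). I'll use brisker strokes and ride a touch lighter.

send_rows([
  {"linear": [4.1,39,0.2],"roll": 0},
  {"linear": [0.6,6,0],"roll": 0},
  {"linear": [0.2,1.5,0],"roll": 0},
  {"linear": [-4.1,-39,-0.1],"roll": 0},
  {"linear": [-0.6,-6,0],"roll": 0},
  {"linear": [-0.2,-1.5,0],"roll": 0},
  {"linear": [4.1,39,0.1],"roll": 0},
  {"linear": [0.6,6,0],"roll": 0},
  {"linear": [0.2,1.5,0],"roll": 0},
  {"linear": [-4.1,-39,-0.1],"roll": 0},
  {"linear": [-0.6,-6,0],"roll": 0},
  {"linear": [-0.2,-1.5,0],"roll": 0},
  {"linear": [4.1,39,0.1],"roll": 0},
  {"linear": [0.6,6,0],"roll": 0},
  {"linear": [0.2,1.5,0],"roll": 0},
  {"linear": [0,0,0],"roll": 0},
])

```text
time_s: 21.75
position: [0.5086, 0.1805, 0.1178]
tool_rot: [3.136, -0.164, -0.0]
contact_force: [-0.1, -4.2, 0.0]
gripper_width: 0.0169
grip_force: 70.8
```

send_rows([
  {"linear": [-4.1,-39,-0.1],"roll": 0},
  {"linear": [-0.6,-6,0],"roll": 0},
  {"linear": [-0.2,-1.5,0],"roll": 0},
  {"linear": [4.1,39,0.1],"roll": 0},
  {"linear": [0.6,6,0],"roll": 0},
  {"linear": [0.2,1.5,0],"roll": 0},
  {"linear": [-4.1,-39,-0.1],"roll": 0},
  {"linear": [-0.6,-6,0],"roll": 0},
  {"linear": [-0.2,-1.5,0],"roll": 0},
  {"linear": [4.1,39,0.1],"roll": 0},
  {"linear": [0.6,6,0],"roll": 0},
  {"linear": [0.2,1.5,0],"roll": 0},
  {"linear": [-4.1,-39,-0.1],"roll": 0},
  {"linear": [-0.6,-6,0],"roll": 0},
  {"linear": [-0.2,-1.5,0],"roll": 0},
  {"linear": [0,0,0],"roll": 0},
])

```text
time_s: 23.35
position: [0.5036, 0.1346, 0.1179]
tool_rot: [-3.136, 0.167, 0.0]
contact_force: [-0.0, 1.0, -1.0]
gripper_width: 0.0168
grip_force: 70.8
```

send_rows([
  {"linear": [4.1,39,0.1],"roll": 0},
  {"linear": [0.6,6,0],"roll": 0},
  {"linear": [0.2,1.5,0],"roll": 0},
  {"linear": [-4.1,-39,-0.1],"roll": 0},
  {"linear": [-0.6,-6,0],"roll": 0},
  {"linear": [-0.2,-1.5,0],"roll": 0},
  {"linear": [4.1,39,0.1],"roll": 0},
  {"linear": [0.6,6,0],"roll": 0},
  {"linear": [0.2,1.5,0],"roll": 0},
  {"linear": [-4.1,-39,-0.1],"roll": 0},
  {"linear": [-0.6,-6,0],"roll": 0},
  {"linear": [-0.2,-1.5,0],"roll": 0},
  {"linear": [4.1,39,0.1],"roll": 0},
  {"linear": [0.6,6,0],"roll": 0},
  {"linear": [0.2,1.5,0],"roll": 0},
  {"linear": [0,0,0],"roll": 0},
])

```text
time_s: 24.95
position: [0.5085, 0.1804, 0.1178]
tool_rot: [3.136, -0.164, -0.0]
contact_force: [0.1, -3.6, -1.8]
gripper_width: 0.0172
grip_force: 70.7
```

```bash
cat > look3.py <<'E'
from h import *
import pickle
b=cam('side');pickle.dump(b,open('L.pkl','wb'))
B=cv2.resize(b['image'][145:215,240:310][:,:,::-1],None,fx=5.7,fy=5.7,interpolation=cv2.INTER_CUBIC)
cv2.imwrite('pics/L.png',B)
E
python3 look3.py
```

send_rows([
  {"linear": [-4.1,-39,-0.1],"roll": 0},
  {"linear": [-0.6,-6,0],"roll": 0},
  {"linear": [-0.2,-1.5,0],"roll": 0},
  {"linear": [0,0,0],"roll": 0},
  {"linear": [0,0,0],"roll": 0},
])

```text
time_s: 25.5
position: [0.5036, 0.1349, 0.1178]
tool_rot: [-3.137, 0.165, 0.001]
contact_force: [-0.4, 0.5, -1.9]
gripper_width: 0.0172
grip_force: 70.9
```

```bash
cp pics/L.png pics/L0.png; python3 look3.py; python3 -c "
import cv2,numpy as np
cv2.imwrite('pics/c7.png',np.hstack([cv2.imread('pics/L0.png'),cv2.imread('pics/L.png')]))"
```

```text
(no output)
```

View pics/c7.png

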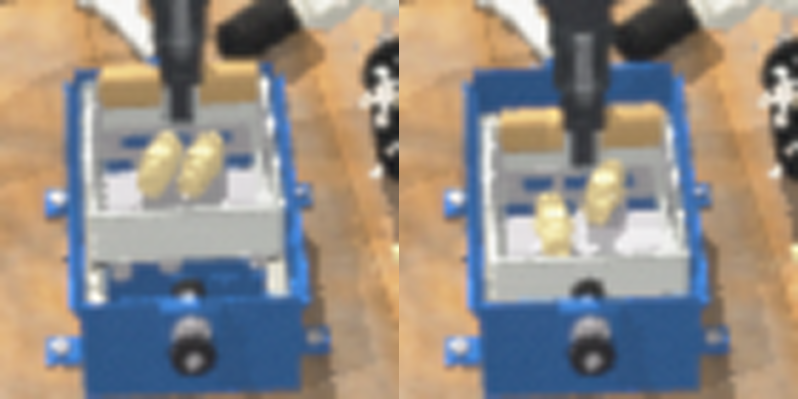

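The strip looks clear in the right-hand view, with both nipples inside. The near columns are hidden, so I'll add more strokes and then count the nuts in the tray.

send_rows([
  {"linear": [4.1,39,0.1],"roll": 0},
  {"linear": [0.6,6,0],"roll": 0},
  {"linear": [0.2,1.5,0],"roll": 0},
  {"linear": [-4.1,-39,-0.1],"roll": 0},
  {"linear": [-0.6,-6,0],"roll": 0},
  {"linear": [-0.2,-2,0],"roll": 0},
  {"linear": [4.1,39,0.1],"roll": 0},
  {"linear": [0.6,6,0],"roll": 0},
  {"linear": [0.2,2,0],"roll": 0},
  {"linear": [-4.1,-39,-0.1],"roll": 0},
  {"linear": [-0.6,-6,0],"roll": 0},
  {"linear": [-0.2,-2,0],"roll": 0},
  {"linear": [4.1,39,0.1],"roll": 0},
  {"linear": [0.6,6,0],"roll": 0},
  {"linear": [0.2,2,0],"roll": 0},
  {"linear": [-4.1,-39,-0.1],"roll": 0},
  {"linear": [-0.6,-6,0],"roll": 0},
  {"linear": [-0.2,-2,0],"roll": 0},
  {"linear": [0,0,0],"roll": 0},
])

```text
time_s: 27.45
position: [0.5037, 0.1342, 0.1179]
tool_rot: [-3.136, 0.167, 0.0]
contact_force: [-0.4, 2.7, -2.9]
gripper_width: 0.0172
grip_force: 70.8
```

send_rows([
  {"linear": [3.6,34,0.1],"roll": 0},
  {"linear": [1,9.5,0],"roll": 0},
  {"linear": [0.3,3.5,0],"roll": 0},
  {"linear": [0,0,0],"roll": 0},
  {"linear": [-3.6,-34,-0.1],"roll": 0},
  {"linear": [-1,-9.5,0],"roll": 0},
  {"linear": [-0.3,-3.5,0],"roll": 0},
  {"linear": [0,0,0],"roll": 0},
  {"linear": [3.6,34,0.1],"roll": 0},
  {"linear": [1,9.5,0],"roll": 0},
  {"linear": [0.3,3.5,0],"roll": 0},
  {"linear": [0,0,0],"roll": 0},
  {"linear": [-3.6,-34,-0.1],"roll": 0},
  {"linear": [-1,-9.5,0],"roll": 0},
  {"linear": [-0.3,-3.5,0],"roll": 0},
  {"linear": [0,0,0],"roll": 0},
])

```text
time_s: 29.05
position: [0.5037, 0.1341, 0.1179]
tool_rot: [-3.136, 0.168, 0.0]
contact_force: [-0.3, 2.3, -1.0]
gripper_width: 0.0171
grip_force: 70.8
```

send_rows([
  {"linear": [1,10,0],"roll": 0},
  {"linear": [1,10,0],"roll": 0},
  {"linear": [0,0,0],"roll": 0},
  {"linear": [0,0,3],"roll": 0},
  {"linear": [0,0,6],"roll": 0},
  {"linear": [0,0,10],"roll": 0},
  {"linear": [0,0,14],"roll": 0},
  {"linear": [0,0,18],"roll": 0},
  {"linear": [0,0,20],"roll": 0},
  {"linear": [0,0,20],"roll": 0},
  {"linear": [0,0,20],"roll": 0},
  {"linear": [0,0,18],"roll": 0},
  {"linear": [0,0,12],"roll": 0},
  {"linear": [0,0,8],"roll": 0},
  {"linear": [0,0,4],"roll": 0},
  {"linear": [0,0,0],"roll": 0},
  {"linear": [0,0,0],"roll": 0},
])

```text
time_s: 30.75
position: [0.5052, 0.1538, 0.2699]
tool_rot: [3.137, -0.165, -0.003]
contact_force: [-0.7, -0.5, -5.3]
gripper_width: 0.0167
grip_force: 70.5
```

```bash
python3 - <<'E'
from h import *
import pickle
a=cam('top');b=cam('side');pickle.dump((a,b),open('c8.pkl','wb'))
for n,c in(('top',a),('side',b)):
    # tray floor polygon
    n_=np.array([.9945,-.105,0]);d=np.array([.105,.9945,0]);C=np.array([.5064,.1577,.006])
    hsv=cv2.cvtColor(c['image'],cv2.COLOR_RGB2HSV)
    poly=np.array([proj(c,C+n_*x*.060+d*y*.113) for x,y in((-1,-1),(1,-1),(1,1),(-1,1))])
    m=np.zeros(hsv.shape[:2],np.uint8);cv2.fillPoly(m,[np.int32(poly.round())],1)
    g=((hsv[...,1]<150)&(m>0)).astype(np.uint8);nn,l,st,ce=cv2.connectedComponentsWithStats(g)
    print(n,poly.round().tolist(),[(st[i,4],ce[i].round(1).tolist(),hsv[l==i].mean(0).round().tolist()) for i in range(1,nn) if st[i,4]>3])
A=cv2.resize(a['image'][160:250,155:270][:,:,::-1],None,fx=3.4,fy=4.4,interpolation=cv2.INTER_CUBIC)
B=cv2.resize(b['image'][110:220,235:315][:,:,::-1],None,fx=4.8,fy=4.8,interpolation=cv2.INTER_CUBIC)
im=np.zeros((528,791,3),np.uint8);im[:396,:391]=A[:,:391];im[:528,391:391+384]=B[:528];cv2.imwrite('pics/c8.png',im)
print(robot.sense()['contact_force'])
E
```

```text
top [[252.0, 235.0], [256.0, 194.0], [178.0, 188.0], [174.0, 229.0]] [(np.int32(3203), [214.6, 211.4], [78.0, 64.0, 131.0])]
side [[256.0, 212.0], [291.0, 211.0], [286.0, 172.0], [255.0, 173.0]] [(np.int32(128), [257.5, 186.5], [65.0, 33.0, 202.0]), (np.int32(118), [285.8, 184.9], [66.0, 35.0, 214.0]), (np.int32(25), [275.4, 177.0], [112.0, 79.0, 134.0]), (np.int32(30), [276.4, 186.7], [112.0, 77.0, 156.0]), (np.int32(45), [270.8, 193.3], [110.0, 75.0, 148.0]), (np.int32(88), [273.2, 205.0], [123.0, 52.0, 101.0])]
[-0.52509594  0.10994388 -4.96510802]
```

View pics/c8.png

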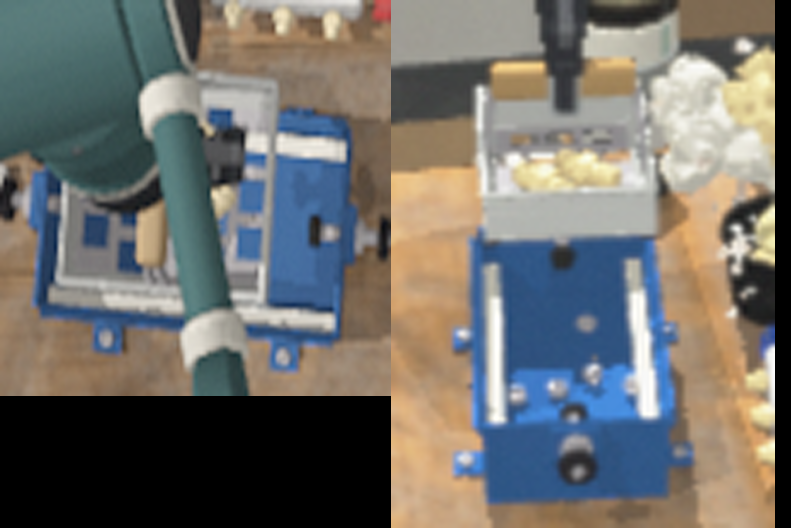

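All five nuts are on the tray floor (side crop (516,395), (557,388), (593,373), (632,385) and (587,322)) and both nipples are in the sieve. I'm carrying it back to the mat.

send_rows([
  {"linear": [0,-4,0],"roll": 0.005},
  {"linear": [0,-8,-1],"roll": 0.01},
  {"linear": [0,-12,-3],"roll": 0.02},
  {"linear": [0,-16,-5],"roll": 0.025},
  {"linear": [1,-20,-6],"roll": 0.03},
  {"linear": [1,-24,-6],"roll": 0.03},
  {"linear": [1,-28,-6],"roll": 0.03},
  {"linear": [1,-28,-6],"roll": 0.03},
  {"linear": [1,-28,-6],"roll": 0.03},
  {"linear": [0,-28,-6],"roll": 0.03},
  {"linear": [0,-28,-6],"roll": 0.03},
  {"linear": [0,-27,-6],"roll": 0.03},
  {"linear": [0,-24,-6],"roll": 0.025},
  {"linear": [0,-20,-6],"roll": 0.02},
  {"linear": [0,-14,-8],"roll": 0.01},
  {"linear": [0,-10,-8],"roll": 0.008},
  {"linear": [0,-7,-8],"roll": 0},
  {"linear": [0,-4,-8],"roll": 0},
  {"linear": [0,0,-8],"roll": 0},
  {"linear": [0,0,-6],"roll": 0},
])

```text
time_s: 32.85
position: [0.5104, -0.1755, 0.1549]
tool_rot: [-3.115, -0.404, 0.001]
contact_force: [1.0, -0.2, -3.9]
gripper_width: 0.0172
grip_force: 70.5
```

send_rows([
  {"linear": [0,0,-8],"roll": 0},
  {"linear": [0,0,-8],"roll": 0},
  {"linear": [0,0,-8],"roll": 0},
  {"linear": [0,0,-8],"roll": 0},
  {"linear": [0,0,-6],"roll": 0},
  {"linear": [0,0,-4],"roll": 0},
  {"linear": [0,0,-2],"roll": 0},
  {"linear": [0,0,0],"roll": 0},
  {"linear": [0,0,0],"roll": 0},
])

```text
time_s: 33.75
position: [0.511, -0.1762, 0.1122]
tool_rot: [3.115, 0.404, 0.001]
contact_force: [-0.2, 0.5, -4.4]
gripper_width: 0.0174
grip_force: 70.5
```

```bash
python3 - <<'E'
from h import *
s=robot.sense();print(s['position'],s['tool_rot'],s['contact_force'])
E
```

```text
[ 0.5110245  -0.17619495  0.11219891] [3.11528039e+00 4.03738297e-01 7.94138188e-04] [-0.24089787  0.50916635 -4.41952602]
```

Position matches the mat centre and yaw (14.8°). 33 mm left to lower.

send_rows([
  {"linear": [0,0,-6],"roll": 0},
  {"linear": [0,0,-8],"roll": 0},
  {"linear": [0,0,-8],"roll": 0},
  {"linear": [0,0,-4],"roll": 0},
  {"linear": [0,0,-3],"roll": 0},
  {"linear": [0,0,-2],"roll": 0},
  {"linear": [0,0,-1],"roll": 0},
  {"linear": [0,0,0],"roll": 0},
  {"linear": [0,0,0],"roll": 0},
])

```text
time_s: 34.65
position: [0.511, -0.1762, 0.0802]
tool_rot: [3.115, 0.404, 0.001]
contact_force: [-0.7, -0.6, -4.5]
gripper_width: 0.0171
grip_force: 70.5
```

send_rows([
  {"linear": [0,0,-0.6],"roll": 0},
  {"linear": [0,0,-0.4],"roll": 0},
  {"linear": [0,0,0],"roll": 0},
])

```text
time_s: 34.95
position: [0.5108, -0.1761, 0.0789]
tool_rot: [3.115, 0.404, 0.0]
contact_force: [-0.7, 0.5, -5.0]
gripper_width: 0.0167
grip_force: 70.6
```

send_rows([
  {"linear": [0,0,-0.4],"roll": 0},
  {"linear": [0,0,0],"roll": 0},
  {"linear": [0,0,0],"roll": 0},
])

```text
time_s: 35.25
position: [0.511, -0.1761, 0.0788]
tool_rot: [3.115, 0.404, 0.001]
contact_force: [-0.3, 0.2, -1.8]
gripper_width: 0.0168
grip_force: 70.7
```

Resting on the mat. I'm opening the fingers and retreating straight up, then moving aside to look.

send_rows([
  {"linear": [0,0,0],"roll": 0},
  {"linear": [0,0,0],"roll": 0},
  {"linear": [0,0,0],"roll": 0},
  {"linear": [0,0,0],"roll": 0},
  {"linear": [0,0,0],"roll": 0},
  {"linear": [0,0,0],"roll": 0},
  {"linear": [0,0,0],"roll": 0},
], grip=55)

```text
time_s: 35.95
position: [0.5108, -0.1761, 0.0785]
tool_rot: [-3.116, -0.404, -0.0]
contact_force: [0.6, -0.1, 0.1]
gripper_width: 0.0548
grip_force: 0.0
```

send_rows([
  {"linear": [0,0,4],"roll": 0},
  {"linear": [0,0,10],"roll": 0},
  {"linear": [0,0,20],"roll": 0},
  {"linear": [0,0,30],"roll": 0},
  {"linear": [0,0,40],"roll": 0},
  {"linear": [0,0,40],"roll": 0},
  {"linear": [0,0,20],"roll": 0},
  {"linear": [-10,-25,0],"roll": 0},
  {"linear": [-10,-30,0],"roll": 0},
  {"linear": [-20,-35,0],"roll": 0},
  {"linear": [-20,-35,0],"roll": 0},
  {"linear": [-20,-35,0],"roll": 0},
  {"linear": [-20,-35,0],"roll": 0},
  {"linear": [-20,-35,0],"roll": 0},
  {"linear": [-20,-35,0],"roll": 0},
  {"linear": [-20,-35,0],"roll": 0},
  {"linear": [-20,-35,0],"roll": 0},
  {"linear": [-10,-15,0],"roll": 0},
  {"linear": [0,0,0],"roll": 0},
])

```text
time_s: 37.85
position: [0.3194, -0.5279, 0.243]
tool_rot: [3.116, 0.399, 0.0]
contact_force: [-0.6, 1.3, -0.5]
gripper_width: 0.0552
grip_force: 0.0
```

```bash
python3 - <<'E'
from h import *
a=cam('top');b=cam('side')
hsv=cv2.cvtColor(a['image'],cv2.COLOR_RGB2HSV)
roi=np.zeros(hsv.shape[:2],np.uint8);roi[165:250,280:380]=1
m=((hsv[...,2]<60)*roi).astype(np.uint8)
cs,_=cv2.findContours(m,cv2.RETR_EXTERNAL,cv2.CHAIN_APPROX_NONE);k=max(cs,key=cv2.contourArea)
f=lambda k,z:cv2.minAreaRect(np.array([onz(a,u,v,z)[:2] for u,v in k[:,0]],np.float32))
print('mat',f(k,.003))
h=np.zeros_like(m);cv2.fillPoly(h,[k],1)
w=((hsv[...,2]>110)&(h>0)).astype(np.uint8)
w=cv2.morphologyEx(w,cv2.MORPH_OPEN,np.ones((2,2)))
cs,_=cv2.findContours(w,cv2.RETR_EXTERNAL,cv2.CHAIN_APPROX_NONE);k=max(cs,key=cv2.contourArea);print('sieve',f(k,.048))
for n,c,z in(('top',a,0),('side',b,0)):
    hs=cv2.cvtColor(c['image'],cv2.COLOR_RGB2HSV)
    C=np.array([.511,-.176,.02]);px=proj(c,C);print(n,px)
    q=np.zeros(hs.shape[:2],np.uint8);cv2.circle(q,(int(px[0]),int(px[1])),32,1,-1)
    y=((hs[...,0]>18)&(hs[...,0]<30)&(hs[...,1]>40)&(hs[...,1]<105)&(hs[...,2]>150)&(q>0)).astype(np.uint8)
    nn,l,st,ce=cv2.connectedComponentsWithStats(y);print([(int(st[i,4]),ce[i].round().tolist()) for i in range(1,nn) if st[i,4]>15])
hs=cv2.cvtColor(b['image'],cv2.COLOR_RGB2HSV);g=(hs[...,1]<150).astype(np.uint8);r=np.zeros_like(g);r[173:201,261:289]=1
nn,l,st,ce=cv2.connectedComponentsWithStats(g*r);print('tray',[(int(st[i,4]),ce[i].round().tolist()) for i in range(1,nn) if st[i,4]>3])
s=robot.sense();print(s['position'],s['contact_force'],s['time_s'])
E
```

```text
mat ((0.5098466277122498, -0.17624248564243317), (0.1620275378227234, 0.18378223478794098), 14.68532657623291)
sieve ((0.5072857141494751, -0.1745951622724533), (0.1209462434053421, 0.14588335156440735), 15.625774383544922)
top (np.float64(330.36720887721697), np.float64(206.2469703587841))
[(38, [329.0, 204.0]), (57, [342.0, 206.0])]
side (np.float64(289.5984577354898), np.float64(253.90983607691862))
[(66, [285.0, 236.0]), (86, [294.0, 254.0]), (80, [289.0, 261.0])]
tray [(121, [286.0, 184.0]), (23, [275.0, 177.0]), (30, [276.0, 187.0]), (15, [262.0, 192.0]), (45, [271.0, 193.0]), (6, [274.0, 200.0])]
[ 0.32094766 -0.52554374  0.24273506] [ 0.1733945   0.50051726 -0.14235853] 37.95
```

```bash
python3 -c "
from workcell import robot
print(robot.sign_off())"
```

```text
the job is handed in; nothing more can be done
None
```

The job is handed in at about 38 s. All five nuts are in the tray, the sieve is back within about 3 mm of the mat's centre with both nipples in it and released, and I never moved the arm near the tape measure or the spanner.

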